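Clear the chuck key and hold the drill-bit box open

TASK

The T-shaped chuck key has been left lying on the lid of the grey drill-bit box: put it down flat in the rectangular tray first, leaving the lid shut meanwhile. Then take the lid by the tab at its front and hold it open at 50 degrees from shut so that bits can be picked out; it drops shut when let go, so finish with the gripper still holding it there, still. Leave everything else on the bench where it is.

Things in the scene. Friction and masses are not known exactly. Their poses are not given: they have to be found in the camera images.
- key_mid (a point): Grasp point of the loose steel chuck key, which lies flat on the box lid at the start: a T of two 16 mm round bars, shaft 100 mm long, cross bar 80 mm across one end. Point on the shaft's centre line, 8 mm above what it lies on, near the centre of mass. x axis along the shaft, away from the cross bar, whose centre line is 35 mm behind this point; the shaft's tip is 65 mm ahead. z up.
- key: The same chuck key, 120 to 210 g. This origin lies under the middle of its shaft, on the surface the key lies on, 15 mm along the shaft from point key_mid. Axes as at point key_mid.
- tray: The shallow rectangular open aluminium tray, fixed to the table, empty, to the left or right of the box. 150 mm (its x) by 190 mm (its y, the long way) outside, 24 mm tall, walls 4 mm and floor 4 mm thick. Origin: centre of its underside.
- bitbox: Grey sheet-steel drill-bit box, fixed to the table: 190 mm deep (its x), 240 mm wide (its y), 85 mm tall under the lid. Origin: centre of its underside. Its front, with the lid's tab, faces its -x, roughly towards the robot. A wire quadrant on its +y side, 58 mm in radius about the hinge, has a tick every 10 degrees, a longer one at 50.
- lid (a joint): Opening angle of the box's lid, rad: 0 shut, growing as the front edge rises, stop at 1.4. The lid is a 6 mm steel-grey plate, 190 by 240 mm; shut, its top is 91 mm above the table. Its weight (0.3 to 0.6 kg) and a weak spring make it fall shut from any angle: 2 to 4 N upwards at the tab lifts it.
- lid_tab (a point): Centre of the lid's tab: an upright steel disc, 28 mm diameter, 12 mm thick along the box's y (pinch it that way), on a 7 mm wide stalk at the middle of the lid's front edge. Shut: 32 mm in front of the box's front wall, 88 mm above the table. It swings with the lid, 222 mm from the hinge. Fingers pinching it can stay pointing down: the disc turns between them.
- lid_hinge (a point): A fixed point on the hinge line, in the middle of the box's far top edge, 85 mm above the table; the hinge runs along the box's y (axes as the box). The tab's centre lies 222 mm from it to the front (box -x) and 3 mm above it when shut.
- dish: A round aluminium dish, 120 mm across, 30 mm tall, with black finger inserts in it; fixed, not the tray. Origin: centre of its underside.
- polish: Bystander, to be left alone: white round bottle, 56 mm diameter, 150 mm tall, upright. Origin: on its underside.
- discs: Bystander, to be left alone: grey round stack of sanding discs, 70 mm diameter, 30 mm tall. Origin: on its underside.
- tape: Bystander, to be left alone: flat black ring, 84 mm outside diameter, 22 mm tall. Origin: on its underside.
- brush: Bystander, to be left alone: small hand brush, about 160 mm long, lying. Origin: on its underside.
- hexkey: Bystander, to be left alone: plain L-shaped hex key of 9 mm bar, 110 mm by 45 mm, lying on the table (not the chuck key). Origin: on its underside.
- mug: Bystander, to be left alone: white mug, 80 mm diameter, 90 mm tall. Origin: on its underside.

How it is judged (in metres and radians):
On the way, in this order (a step that is already met when the one before it is completed fails the run):
1. the chuck key lies in the rectangular tray, released and at rest (x of key_mid in the frame of tray between -0.066 and 0.066 m and y of key_mid in the frame of tray between -0.086 and 0.086 m and z of key_mid in the frame of tray below 0.024 m and linear speed of key below 0.03 m/s and contact force between the fingers and key below 0.1 N), for 0.2 s.
2. the lid is held by the gripper at 50 degrees, give or take 5 (value of joint lid between 0.7854 and 0.9599 rad and velocity of joint lid between -0.08 and 0.08 rad/s and contact force between the fingers and bitbox above 0.5 N), for 0.5 s.
At the end, for the whole second after the job is handed in: Through the last second the gripper's fingers hold the lid still between 45 and 55 degrees open with no loose thing propping it, and the chuck key lies flat, untouched, inside the rectangular tray (all of step 1 and all of step 2 and contact force between bitbox and key below 0.1 N and contact force between bitbox and polish below 0.1 N and contact force between bitbox and discs below 0.1 N and contact force between bitbox and tape below 0.1 N and contact force between bitbox and brush below 0.1 N and contact force between bitbox and hexkey below 0.1 N and contact force between bitbox and mug below 0.1 N); the arm keeps its last pose, push and grip.
It fails at once if the lid is lifted (more than 7 degrees) before the chuck key is in the tray (value of joint lid above 0.122 rad and not (x of key_mid in the frame of tray between -0.066 and 0.066 m and y of key_mid in the frame of tray between -0.086 and 0.086 m and z of key_mid in the frame of tray below 0.024 m)).
It fails at once if another loose thing on the bench is moved by more than 30 mm (distance of any of polish, discs, tape, brush, hexkey, mug from where it was at the start of the episode above 0.03 m).
It also fails if it takes over 58 s, if anything falls off the work surface, if the arm or the gripper's body presses on something with over 40 N, if the wrist force passes 120 N, or if a joint passes its speed limit or range.

ROBOT

A 6-joint arm with a two-finger parallel gripper is mounted at the origin on the work surface. World frame = base frame: x ahead of the robot, y to its left, z up, the work surface at z = 0. Lengths are in m, angles in degrees, forces in N, time in s.
With the tool pointing down it reaches from about 0.25 to 0.725 m from the base axis. Payload 9.7 kg.
Tool frame: the origin (TCP) lies on the centre line of the jaws, within the pads' length; the fingertips stand 17 mm ahead of it and the grasp point (between the pads) lies 2 mm behind it (bot.nose_length is the distance from the TCP to the fingertips, in m); x points along the fingers, y is the direction in which the jaws open and shut, and the axes are right-handed (so a half turn about x gives the same grasp; the last joint's range is limited). The gripper opens to 85 mm and grips with 20 to 120 N. Pads are 22 mm wide; open, the fingers measure 114 mm over their backs; the gripper's body (76 mm by 85 mm) begins 54 mm behind the grasp point. The pads swing forward as they close: fully open they stand 13 mm farther back than shut.
Start: joints at [72.995, 4.979, 10.078, 95.1, 0, 90], TCP at [0.161, 0.526, 0.248] pointing down, gripper open.
Joint ranges: [-179.16, 179.16], [-48.56, 103.87], [-65.8, 70.77], [-126.05, 130.52], [-82.76, 87.17], [-180, 180]. Speed limits (degrees/s): [127.2, 127.2, 147.25, 180, 180, 180].

INTERFACE

Orientations are given as [roll, pitch, yaw] about the fixed x, y, z axes, in that order (R = Rz(yaw) Ry(pitch) Rx(roll)).
In Python, from workcell import bot, viewer, ticket gives the robot as it stands.
- The arm moves only by the tool jog_arm, never from a script. Its argument "deltas" is a list of rows, each an object of numbers: "fingers": the opening, from 0 (shut) to 1 (fully open); "x", "y", "z": the shift along the world's x, y, z in mm; "twist": the turn about the world's z in degrees. A call has 1 to 10 rows; each row is the pose to reach, as a shift and turn from the pose measured when the call began; what a row does not reach only later rows make up. A row lasts 1/10 s, in which the tool goes at most 50 mm and 8.59 degrees, less where a joint would pass 70% of its speed; a pose out of reach is approached as far as the arm can. A call with a gripper value outside its range is refused whole. The fingers move at their own pace and stop on an object; "grip_force" is the grip in N (left out, the last holds). Time passes only in rows, so rows that repeat a pose let the fingers close. It gives the time, the measured TCP pose, the force and the opening at its end, in the units of the state.
- bot.get_obs(): the state, without advancing time (a new reading comes with each control period).
- viewer.camera(name): name is "scene" or "top"; returns a dict with "image" (384x512x3 uint8, red, green, blue), "fovy" (degrees; the focal length in pixels is half the picture's height over the tangent of half this angle, whatever the lens; pixels are square), "cx", "cy" (the principal point, pixels), "world_to_cam" (4x4, takes a point from world to camera coordinates). Camera axes: x right, y down, z forward; pixel columns grow to the right and rows downward; lengths in m; the calibration is good to about 2 mm. A picture is of the moment at which its call begins. There is no depth.
- ticket.job_done(): hands the job in, once; it reports no verdict.
The state is a dict: "time": time; "q": joint angles; "qd": joint speeds; "joint_efforts": joint torques, N m; "ee_pos": TCP position; "tcp_rot": TCP orientation; "wrist_force": force on the tool from outside, world axes, zero at the start; "torque": the same for the moment, N m; "opening": finger opening in m.
Only numpy, scipy, OpenCV 4.12 (cv2) and the standard library are available. Lean on these libraries where they do the work, as an engineer would, in place of code of your own. Each camera call takes 0.05 s, during which the arm holds its last target.

## Working session

There is one attempt and no reset: what is moved stays moved. The work goes in short steps, Python scripts to look and compute and a tool call to move; the robot and the scene stay as the last step left them, time stands still between calls to the robot, and variables do not carry over. Pictures are saved under pics/ and viewed, and the job is handed in when it is done.

Besides the shell and the picture viewer there is one more tool, called by a JSON object that holds its "api" and its "payload". jog_arm: Moves the arm, as the interface text tells. Its arguments: {"type":"object","properties":{"deltas":{"type":"array"},"grip_force":{"type":"number"}},"required":["deltas"]}

```bash
mkdir -p pics; ls; cat > h.py <<'E'
import numpy as np,cv2
from workcell import bot,viewer,ticket
def cam(n,save=None):
    c=viewer.camera(n); c['f']=c['image'].shape[0]/2/np.tan(np.radians(c['fovy'])/2)
    if save: cv2.imwrite('pics/'+save+'.png',c['image'][:,:,::-1]); np.savez('pics/'+save+'.npz',**c)
    return c
def load(s):
    d=np.load('pics/'+s+'.npz'); return {k:d[k] for k in d.files}
def ray(c,u,v,z):
    T=c['world_to_cam'];R=T[:3,:3];o=-R.T@T[:3,3]
    d=R.T@np.array([(u-c['cx'])/c['f'],(v-c['cy'])/c['f'],1])
    return o+d*(z-o[2])/d[2]
def proj(c,p):
    q=c['world_to_cam']@np.append(p,1); return q[0]/q[2]*c['f']+c['cx'],q[1]/q[2]*c['f']+c['cy']
E
python3 - <<'E'
from h import *
a=cam('scene','s0');b=cam('top','t0')
for c in(a,b):print(c['fovy'],c['cx'],c['cy'],c['world_to_cam'].round(3).tolist())
print(bot.get_obs())
E
```

```text
pics
49.34301425576833 257.7865619585491 188.8113854877189 [[0.311, 0.951, 0.004, -0.125], [0.61, -0.196, -0.768, -0.28], [-0.729, 0.241, -0.641, 1.749], [0.0, 0.0, 0.0, 1.0]]
54.33553007608014 258.35126336100194 195.39578275878534 [[0.014, -1.0, -0.006, -0.031], [-0.97, -0.012, -0.243, 0.571], [0.243, 0.009, -0.97, 0.886], [0.0, 0.0, 0.0, 1.0]]
{'time': 0.1, 'q': array([7.29949059e+01, 5.00758098e+00, 1.00395902e+01, 9.50978874e+01,
       9.92725901e-04, 8.99988941e+01]), 'qd': array([-0.00197678, -0.11258225,  0.04610771,  0.09501521,  0.05534318,
       -0.00741539]), 'joint_efforts': array([-3.48326166e-04, -5.21562445e+01,  4.65652084e+01,  1.59618765e-02,
        1.57145081e-06,  1.47697568e-05]), 'ee_pos': array([0.1607969 , 0.52579163, 0.24766281]), 'tcp_rot': array([ -90.86443786,   89.93411442, -107.86842668]), 'wrist_force': array([-1.60842783,  0.14233655,  0.38233866]), 'torque': array([-0.05652868, -0.04999012,  0.00860931]), 'opening': 0.08543199378431127}
```

View pics/s0.png

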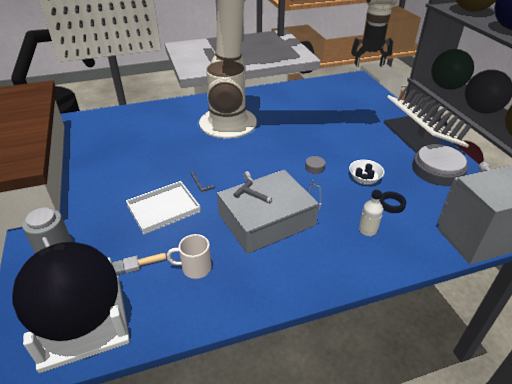

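View pics/t0.png

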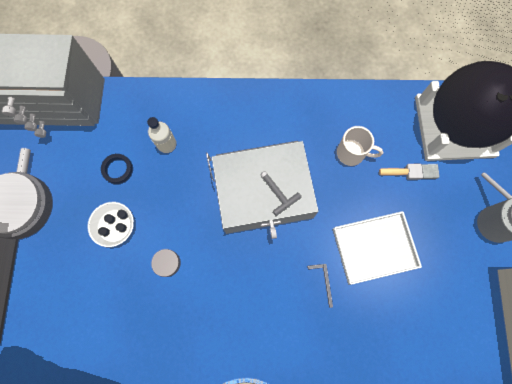

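```bash
python3 - <<'E'
from h import *
b=load('t0')
im=b['image'][120:300,195:435,::-1]
cv2.imwrite('pics/t0z.png',cv2.resize(im,None,fx=3.3,fy=3.3,interpolation=cv2.INTER_CUBIC))
a=load('s0')
im=a['image'][150:260,110:340,::-1]
cv2.imwrite('pics/s0z.png',cv2.resize(im,None,fx=3.4,fy=3.4,interpolation=cv2.INTER_CUBIC))
E
```

```text
(no output)
```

View pics/t0z.png

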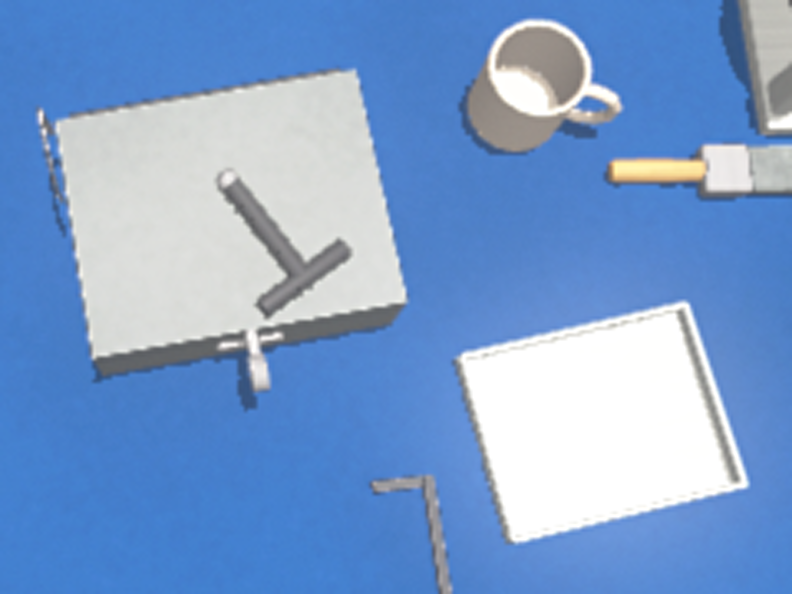

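View pics/s0z.png

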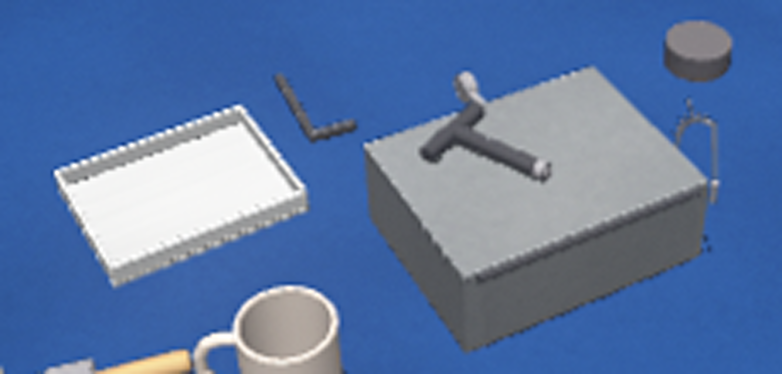

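```bash
python3 - <<'E'
from h import *
b=load('t0')
def P(u,v,z): return ray(b,(u+.5)/3.3-.5+195,(v+.5)/3.3-.5+120,z)
L=np.array([P(*p,.091) for p in[(57,120),(355,70),(406,300),(95,357)]])
print(L.round(4)); print('lid c',L.mean(0),np.degrees([np.arctan2(*(L[0]-L[3])[[1,0]]),np.arctan2(*(L[1]-L[2])[[1,0]]),np.arctan2(*(L[0]-L[1])[[1,0]])-np.pi/2,np.arctan2(*(L[3]-L[2])[[1,0]])-np.pi/2]),[np.linalg.norm(L[i]-L[i-1]) for i in range(4)])
T=np.array([P(*p,.024) for p in[(462,356),(687,304),(746,485),(512,541)]])
print('tray',T.mean(0),np.degrees([np.arctan2(*(T[0]-T[3])[[1,0]]),np.arctan2(*(T[1]-T[2])[[1,0]]),np.arctan2(*(T[0]-T[1])[[1,0]])-np.pi/2,np.arctan2(*(T[3]-T[2])[[1,0]])-np.pi/2]),[np.linalg.norm(T[i]-T[i-1]) for i in range(4)])
im=b['image'].astype(int); 
# key dark mask within the lid
m=((im.sum(2)<330)&(im.max(2)-im.min(2)<30)).astype(np.uint8); r=np.zeros_like(m); r[165:217,255:305]=m[165:217,255:305]
n,lab,st,ce=cv2.connectedComponentsWithStats(r); i=1+st[1:,4].argmax(); print(st[i],ce[i])
ce=ce[i]; print('key centroid(dark)',ray(b,*ce,.099))
tip=P(226,173,.099);ends=[P(262,310,.099),P(350,244,.099)]
mid=(ends[0]+ends[1])/2; print('tip',tip,'ends',ends,'mid',mid,np.linalg.norm(ends[0]-ends[1]),np.linalg.norm(tip-mid))
d=tip-mid; print('yaw',np.degrees(np.arctan2(d[1],d[0])), np.degrees(np.arctan2(*(ends[0]-ends[1])[[1,0]]))-90)
print('tab',P(260,373,.088),P(256,340,.088))
print('hexkey',[P(*p,.005) for p in[(375,487),(430,480),(445,594)]])
a=load('s0')
for nm,p in(('lidc',L.mean(0)),('tip',tip),('e0',ends[0]),('e1',ends[1]),('tray0',T[0])): print(nm,np.array(proj(a,p)),(np.array(proj(a,p))-[110,150])*3.4)
E
```

```text
[[ 0.6692  0.0975  0.091 ]
 [ 0.7135 -0.135   0.091 ]
 [ 0.5295 -0.1705  0.091 ]
 [ 0.4834  0.0611  0.091 ]]
lid c [ 0.59888397 -0.03672053  0.091     ] [11.09192374 10.91919388 10.7952373  11.25801193] [np.float64(0.18933350298390245), np.float64(0.23672268165528074), np.float64(0.18742401019323854), np.float64(0.23615547300339576)]
tray [ 0.44951096 -0.33197211  0.024     ] [13.09180716 13.4906187  13.74302231 13.74943899] [np.float64(0.14664072911115017), np.float64(0.18731158336832363), np.float64(0.14661158832996762), np.float64(0.18833238284946727)]
[263 178  21  26  39] [272.87179487 189.79487179]
key centroid(dark) [ 0.57912214 -0.05923781  0.099     ]
tip [ 0.62498321 -0.03452806  0.099     ] ends [array([ 0.51887518, -0.0623795 ,  0.099     ]), array([ 0.5702316 , -0.12830132,  0.099     ])] mid [ 0.54455339 -0.09534041  0.099     ] 0.08356534559316088 0.10083203046451786
yaw 37.09263919892493 37.920383791881875
tab [ 0.47347021 -0.06144763  0.088     ] [ 0.49820784 -0.05836114  0.088     ]
hexkey [array([ 0.39621435, -0.15545205,  0.005     ]), array([ 0.40225791, -0.19906337,  0.005     ]), array([ 0.31539768, -0.20812046,  0.005     ])]
lidc [266.75241733 196.43254357] [532.95821891 157.87064814]
tip [270.42237654 199.77782865] [545.43608024 169.2446174 ]
e0 [250.50867641 180.01350121] [477.72949978 102.04590411]
e1 [234.43576898 194.56977146] [423.08161454 151.53722295]
tray0 [199.72207313 204.62267439] [305.05504864 185.71709293]
```

```bash
python3 - <<'E'
from h import *
from scipy.spatial.transform import Rotation as R
o=bot.get_obs(); M=R.from_euler('xyz',o['tcp_rot'],degrees=True).as_matrix(); print(M.round(3),bot.nose_length)
print('tool y yaw',np.degrees(np.arctan2(M[1,1],M[0,1])))
print([n for n in dir(bot) if n[0]!='_'],o['time'])
E
```

```text
[[-0.     0.292  0.956]
 [-0.001  0.956 -0.292]
 [-1.    -0.001 -0.   ]] 0.017
tool y yaw 72.99601174464374
['PlanningError', 'get_obs', 'nose_length'] 0.1
```

{"api": "jog_arm", "payload": {"deltas": [{"x":412,"y":-600,"z":-70,"twist":-125.5,"fingers":0.6},{"x":412,"y":-600,"z":-70,"twist":-125.5,"fingers":0.6},{"x":412,"y":-600,"z":-70,"twist":-125.5,"fingers":0.6},{"x":412,"y":-600,"z":-70,"twist":-125.5,"fingers":0.6},{"x":412,"y":-600,"z":-70,"twist":-125.5,"fingers":0.6},{"x":412,"y":-600,"z":-70,"twist":-125.5,"fingers":0.6},{"x":412,"y":-600,"z":-70,"twist":-125.5,"fingers":0.6},{"x":412,"y":-600,"z":-70,"twist":-125.5,"fingers":0.6},{"x":412,"y":-600,"z":-70,"twist":-125.5,"fingers":0.6},{"x":412,"y":-600,"z":-70,"twist":-125.5,"fingers":0.6}], "grip_force": 40}}

```text
time: 1.1
ee_pos: [0.4431, 0.1136, 0.1997]
tcp_rot: [-121.3, 89.9, 135.4]
wrist_force: [1.2, 1.4, 0.5]
opening: 0.0515
```

{"api": "jog_arm", "payload": {"deltas": [{"x":130,"y":-188,"z":-22,"twist":-39.5,"fingers":0.6},{"x":130,"y":-188,"z":-22,"twist":-39.5,"fingers":0.6},{"x":130,"y":-188,"z":-22,"twist":-39.5,"fingers":0.6},{"x":130,"y":-188,"z":-22,"twist":-39.5,"fingers":0.6},{"x":130,"y":-188,"z":-22,"twist":-39.5,"fingers":0.6},{"x":130,"y":-188,"z":-22,"twist":-39.5,"fingers":0.6},{"x":130,"y":-188,"z":-22,"twist":-39.5,"fingers":0.6}]}}

```text
time: 1.8
ee_pos: [0.5729, -0.0749, 0.1769]
tcp_rot: [-72.4, 89.9, 144.8]
wrist_force: [-0.1, -0.6, -0.3]
opening: 0.0515
```

```bash
cat >> h.py <<'E'
from scipy.spatial.transform import Rotation as Ro
def st():
    o=bot.get_obs(); M=Ro.from_euler('xyz',o['tcp_rot'],degrees=True).as_matrix()
    print('t',o['time'],'ee',o['ee_pos'].round(4),'ty',np.degrees(np.arctan2(M[1,1],M[0,1])).round(2),'down',M[2,0].round(4),'F',o['wrist_force'].round(2),'op',round(o['opening'],4),'q',o['q'].round(1)); return o
E
python3 - <<'E'
from h import *
st()
for n in('scene','top'):
    c=cam(n,n+'1')
s=load('scene1')['image'][80:260,150:350,::-1];t=load('top1')['image'][120:300,190:390,::-1]
cv2.imwrite('pics/c1.png',np.hstack([cv2.resize(i,(390,351),interpolation=cv2.INTER_CUBIC) for i in(s,t)]))
E
```

```text
t 1.8 ee [ 0.5729 -0.0749  0.1769] ty -52.84 down -1.0 F [-0.09 -0.57 -0.33] op 0.0515 q [-7.500e+00  8.000e+00  5.500e+00  8.760e+01  1.000e-01  1.354e+02]
```

View pics/c1.png

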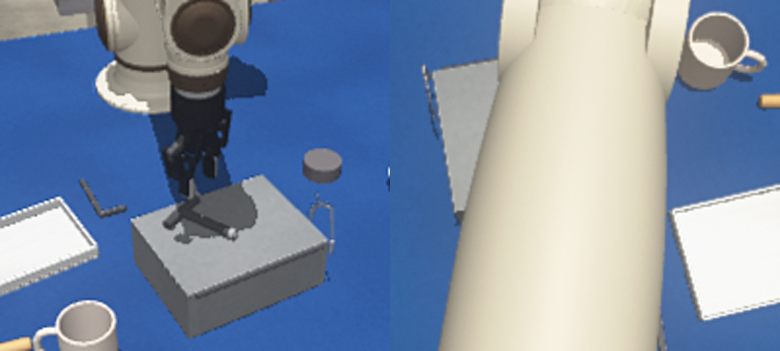

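{"api": "jog_arm", "payload": {"deltas": [{"z":-40,"x":0,"y":1,"fingers":0.6},{"z":-60,"y":1,"fingers":0.6},{"z":-65,"y":1,"fingers":0.6},{"z":-65,"y":1,"fingers":0.6},{"z":-65,"y":1,"fingers":0},{"z":-65,"y":1,"fingers":0},{"z":-65,"y":1,"fingers":0},{"z":-65,"y":1,"fingers":0},{"z":-65,"y":1,"fingers":0},{"z":-65,"y":1,"fingers":0}], "grip_force": 40}}

```text
validation failed for argument at $.de...
```

{"api": "jog_arm", "payload": {"deltas": [{"x":0,"y":1,"z":-40,"twist":0,"fingers":0.6},{"x":0,"y":1,"z":-60,"twist":0,"fingers":0.6},{"x":0,"y":1,"z":-65,"twist":0,"fingers":0.6},{"x":0,"y":1,"z":-65,"twist":0,"fingers":0.6},{"x":0,"y":1,"z":-65,"twist":0,"fingers":0},{"x":0,"y":1,"z":-65,"twist":0,"fingers":0},{"x":0,"y":1,"z":-65,"twist":0,"fingers":0},{"x":0,"y":1,"z":-65,"twist":0,"fingers":0},{"x":0,"y":1,"z":-65,"twist":0,"fingers":0}], "grip_force": 40}}

```text
time: 2.8
ee_pos: [0.5733, -0.0727, 0.1137]
tcp_rot: [-176.0, 89.9, 41.3]
wrist_force: [0.4, 0.5, 4.8]
opening: 0.014
```

{"api": "jog_arm", "payload": {"deltas": [{"x":0,"y":0,"z":10,"twist":0,"fingers":0},{"x":0,"y":0,"z":30,"twist":0,"fingers":0},{"x":0,"y":0,"z":60,"twist":0,"fingers":0},{"x":0,"y":0,"z":90,"twist":0,"fingers":0},{"x":0,"y":0,"z":90,"twist":0,"fingers":0}]}}

```text
time: 3.3
ee_pos: [0.5744, -0.073, 0.2083]
tcp_rot: [144.8, 89.6, 2.1]
wrist_force: [0.7, 0.3, -1.4]
opening: 0.0139
```

```bash
python3 - <<'E'
from h import *
st()
s=cam('scene','scene2')['image'][80:260,150:350,::-1]
cv2.imwrite('pics/c2.png',cv2.resize(s,None,fx=3,fy=3,interpolation=cv2.INTER_CUBIC))
E
```

```text
t 3.3 ee [ 0.5744 -0.073   0.2083] ty -52.73 down -1.0 F [ 0.73  0.34 -1.37] op 0.0139 q [-7.300e+00  7.900e+00  8.900e+00  9.050e+01  1.000e-01  1.355e+02]
```

View pics/c2.png

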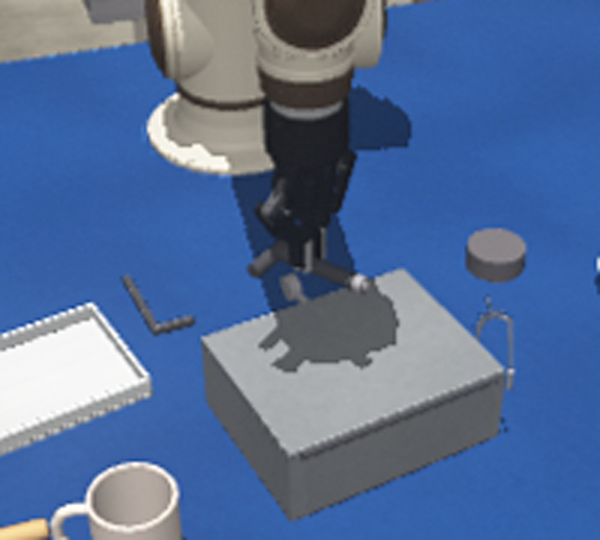

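{"api": "jog_arm", "payload": {"deltas": [{"x":-122,"y":-270,"z":-60,"twist":66.2,"fingers":0},{"x":-122,"y":-270,"z":-60,"twist":66.2,"fingers":0},{"x":-122,"y":-270,"z":-60,"twist":66.2,"fingers":0},{"x":-122,"y":-270,"z":-60,"twist":66.2,"fingers":0},{"x":-122,"y":-270,"z":-60,"twist":66.2,"fingers":0},{"x":-122,"y":-270,"z":-60,"twist":66.2,"fingers":0},{"x":-122,"y":-270,"z":-60,"twist":66.2,"fingers":0},{"x":-122,"y":-270,"z":-60,"twist":66.2,"fingers":0},{"x":-122,"y":-270,"z":-60,"twist":66.2,"fingers":0},{"x":-122,"y":-270,"z":-60,"twist":66.2,"fingers":0}]}}

```text
time: 4.35
ee_pos: [0.4517, -0.3425, 0.1448]
tcp_rot: [167.0, 89.7, 90.3]
wrist_force: [-0.2, 0.0, -2.1]
opening: 0.0136
```

```bash
python3 - <<'E'
from h import *
st()
s=cam('scene','scene3')['image'][80:260,80:330,::-1]
cv2.imwrite('pics/c3.png',cv2.resize(s,None,fx=3,fy=3,interpolation=cv2.INTER_CUBIC))
E
```

```text
t 4.35 ee [ 0.4517 -0.3425  0.1448] ty 13.29 down -1.0 F [-0.2   0.04 -2.08] op 0.0136 q [-37.3   6.6   0.4  84.    0.2  39.4]
```

View pics/c3.png

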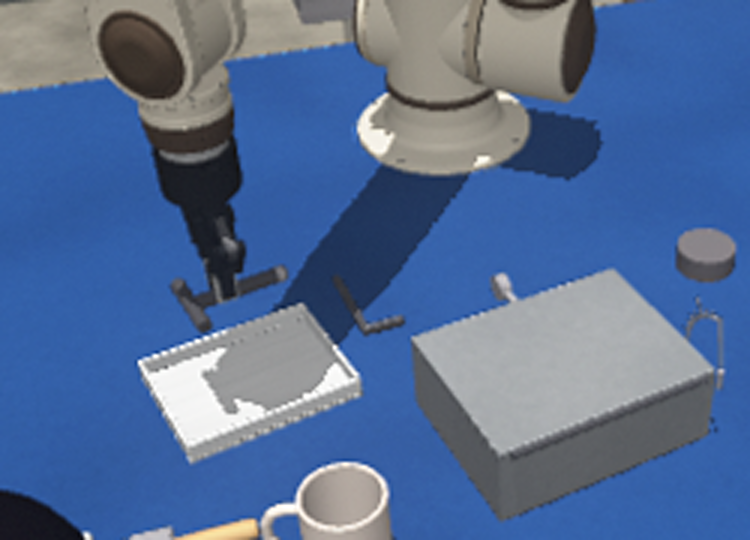

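{"api": "jog_arm", "payload": {"deltas": [{"x":0,"y":0,"z":-45,"twist":0,"fingers":0},{"x":0,"y":0,"z":-85,"twist":0,"fingers":0},{"x":0,"y":0,"z":-105,"twist":0,"fingers":0},{"x":0,"y":0,"z":-112,"twist":0,"fingers":0},{"x":0,"y":0,"z":-116,"twist":0,"fingers":0},{"x":0,"y":0,"z":-117,"twist":0,"fingers":0},{"x":0,"y":0,"z":-117,"twist":0,"fingers":0}]}}

```text
time: 5.1
ee_pos: [0.4527, -0.3427, 0.0295]
tcp_rot: [138.8, 89.8, 62.0]
wrist_force: [-1.1, -0.6, -2.3]
opening: 0.0134
```

{"api": "jog_arm", "payload": {"deltas": [{"x":0,"y":0,"z":-1,"twist":0,"fingers":0},{"x":0,"y":0,"z":-2,"twist":0,"fingers":0},{"x":0,"y":0,"z":-2,"twist":0,"fingers":0.35},{"x":0,"y":0,"z":-2,"twist":0,"fingers":0.35},{"x":0,"y":0,"z":-2,"twist":0,"fingers":0.35},{"x":0,"y":0,"z":20,"twist":0,"fingers":0.35},{"x":0,"y":0,"z":60,"twist":0,"fingers":0.35},{"x":0,"y":0,"z":105,"twist":0,"fingers":0.35},{"x":0,"y":0,"z":150,"twist":0,"fingers":0.35},{"x":0,"y":0,"z":150,"twist":0,"fingers":0.35}]}}

```text
time: 6.1
ee_pos: [0.4544, -0.3441, 0.1866]
tcp_rot: [63.5, 89.4, -13.2]
wrist_force: [0.4, 0.2, 0.0]
opening: 0.0303
```

```bash
python3 - <<'E'
from h import *
st()
s=cam('scene','scene4')['image'][80:260,80:330,::-1]
cv2.imwrite('pics/c4.png',cv2.resize(s,None,fx=3,fy=3,interpolation=cv2.INTER_CUBIC))
E
```

```text
t 6.1 ee [ 0.4544 -0.3441  0.1866] ty 13.27 down -0.9999 F [0.43 0.2  0.02] op 0.0303 q [-37.2   6.4   4.7  87.9   0.2  39.5]
```

View pics/c4.png

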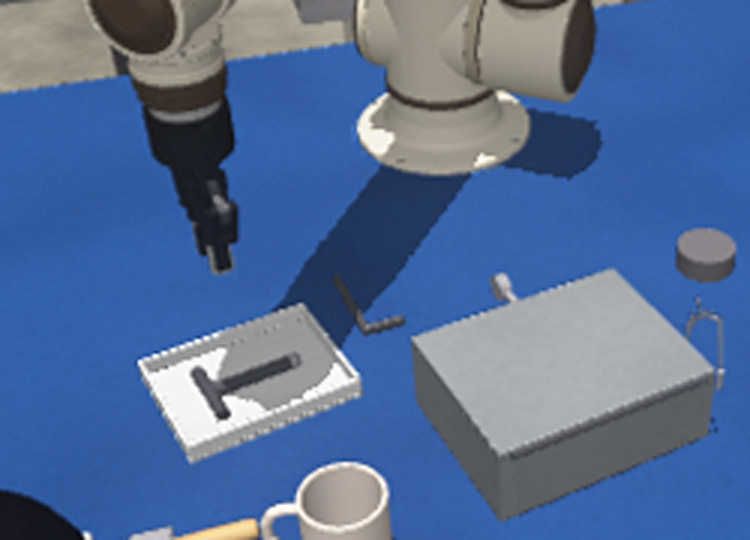

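{"api": "jog_arm", "payload": {"deltas": [{"x":19,"y":283,"z":0,"twist":-92.3,"fingers":0.5},{"x":19,"y":283,"z":0,"twist":-92.3,"fingers":0.5},{"x":19,"y":283,"z":0,"twist":-92.3,"fingers":0.5},{"x":19,"y":283,"z":0,"twist":-92.3,"fingers":0.5},{"x":19,"y":283,"z":0,"twist":-92.3,"fingers":0.5},{"x":19,"y":283,"z":0,"twist":-92.3,"fingers":0.5},{"x":19,"y":283,"z":0,"twist":-92.3,"fingers":0.5},{"x":19,"y":283,"z":0,"twist":-92.3,"fingers":0.5},{"x":19,"y":283,"z":0,"twist":-92.3,"fingers":0.5},{"x":19,"y":283,"z":0,"twist":-92.3,"fingers":0.5}]}}

```text
time: 7.15
ee_pos: [0.4724, -0.0603, 0.1821]
tcp_rot: [60.1, 89.7, -98.2]
wrist_force: [-0.2, 0.5, 0.9]
opening: 0.0422
```

{"api": "jog_arm", "payload": {"deltas": [{"x":0,"y":0,"z":0,"twist":-6,"fingers":0.5},{"x":0,"y":0,"z":0,"twist":-6,"fingers":0.5},{"x":0,"y":0,"z":0,"twist":-6,"fingers":0.5}]}}

```text
time: 7.45
ee_pos: [0.4722, -0.0603, 0.1814]
tcp_rot: [49.3, 89.6, -114.7]
wrist_force: [-0.5, -0.8, -0.5]
opening: 0.0429
```

```bash
python3 - <<'E'
from h import *
st()
c=cam('scene','scene5')
print(proj(c,[.4738,-.0612,.088]))
s=c['image'][100:260,150:350,::-1]
cv2.imwrite('pics/c5.png',cv2.resize(s,None,fx=3,fy=3,interpolation=cv2.INTER_CUBIC))
E
```

```text
t 7.45 ee [ 0.4722 -0.0603  0.1814] ty -74.05 down -1.0 F [-0.45 -0.75 -0.47] op 0.0429 q [ -7.1  -5.9  -8.1  87.9  -0.3 157. ]
(np.float64(246.6758990237499), np.float64(174.23118752273555))
```

View pics/c5.png

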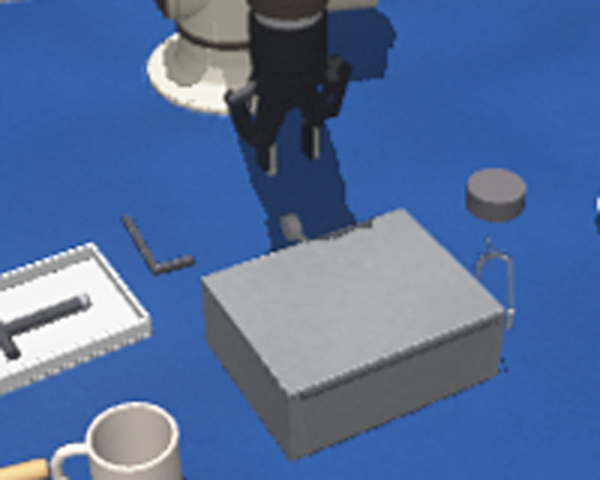

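{"api": "jog_arm", "payload": {"deltas": [{"x":1.5,"y":-1,"z":-40,"twist":-5,"fingers":0.5},{"x":1.5,"y":-1,"z":-75,"twist":-5,"fingers":0.5},{"x":1.5,"y":-1,"z":-94,"twist":-5,"fingers":0.5},{"x":1.5,"y":-1,"z":-95,"twist":-5,"fingers":0.5},{"x":1.5,"y":-1,"z":-95,"twist":-5,"fingers":0.5}]}}

```text
time: 8.0
ee_pos: [0.4737, -0.0613, 0.087]
tcp_rot: [50.7, 89.6, -118.3]
wrist_force: [-0.9, 0.0, 0.4]
opening: 0.0427
```

```bash
python3 - <<'E'
from h import *
st()
c=cam('scene','scene6')
s=c['image'][100:260,150:350,::-1]
cv2.imwrite('pics/c6.png',cv2.resize(s,None,fx=3,fy=3,interpolation=cv2.INTER_CUBIC))
E
```

```text
t 8.0 ee [ 0.4737 -0.0613  0.087 ] ty -79.0 down -1.0 F [-0.89  0.04  0.42] op 0.0427 q [ -7.2  -4.8 -17.6  77.4  -0.3 161.8]
```

View pics/c6.png

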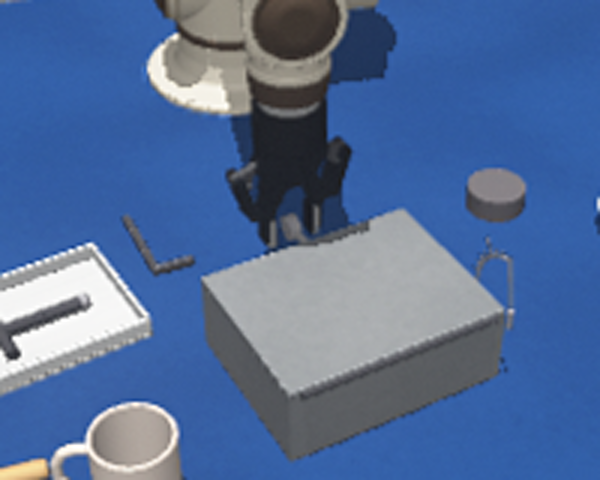

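Tab disc is centred between the fingers. Close.

{"api": "jog_arm", "payload": {"deltas": [{"x":0,"y":0,"z":0,"twist":0,"fingers":0},{"x":0,"y":0,"z":0,"twist":0,"fingers":0},{"x":0,"y":0,"z":0,"twist":0,"fingers":0},{"x":0,"y":0,"z":0,"twist":0,"fingers":0},{"x":0,"y":0,"z":0,"twist":0,"fingers":0},{"x":0,"y":0,"z":0,"twist":0,"fingers":0}], "grip_force": 60}}

```text
time: 8.65
ee_pos: [0.4749, -0.0612, 0.0883]
tcp_rot: [81.5, 89.7, -87.5]
wrist_force: [3.5, 3.0, 4.1]
opening: 0.0109
```

```bash
python3 - <<'E'
from h import *
st()
y=np.radians(11.03);r=np.hypot(.222,.003);p0=np.arctan2(.003,.222)
for d in range(5,51,5):
    t=np.radians(d)+p0; h=.222-r*np.cos(t)
    print(d,(1e3*np.array([h*np.cos(y),h*np.sin(y),r*np.sin(t)-.003])).round(1))
E
```

```text
t 8.65 ee [ 0.4749 -0.0612  0.0883] ty -79.0 down -1.0 F [3.5  2.98 4.14] op 0.0109 q [ -7.2  -4.9 -17.5  77.3  -0.3 161.8]
5 [ 1.1  0.2 19.3]
10 [ 3.8  0.7 38.5]
15 [ 8.2  1.6 57.4]
20 [14.1  2.8 75.7]
25 [21.7  4.2 93.5]
30 [ 30.7   6.  110.6]
35 [ 41.1   8.  126.8]
40 [ 52.9  10.3 142. ]
45 [ 65.9  12.8 156.1]
50 [ 80.1  15.6 169. ]
```

{"api": "jog_arm", "payload": {"deltas": [{"x":0.5,"y":0,"z":9.5,"twist":0,"fingers":0},{"x":1,"y":0,"z":19,"twist":0,"fingers":0},{"x":2.5,"y":0.5,"z":29,"twist":0,"fingers":0},{"x":4,"y":0.5,"z":38.5,"twist":0,"fingers":0},{"x":6,"y":1,"z":48,"twist":0,"fingers":0},{"x":8,"y":1.5,"z":57.5,"twist":0,"fingers":0},{"x":11,"y":2,"z":66.5,"twist":0,"fingers":0},{"x":14,"y":3,"z":75.5,"twist":0,"fingers":0},{"x":14,"y":3,"z":75.5,"twist":0,"fingers":0}]}}

```text
time: 9.55
ee_pos: [0.489, -0.0584, 0.1641]
tcp_rot: [76.4, 89.7, -92.6]
wrist_force: [2.4, -1.0, -5.8]
opening: 0.0111
```

```bash
python3 - <<'E'
from h import *
st()
c=cam('scene','scene7')
s=c['image'][80:260,150:350,::-1]
cv2.imwrite('pics/c7.png',cv2.resize(s,None,fx=3,fy=3,interpolation=cv2.INTER_CUBIC))
E
```

```text
t 9.55 ee [ 0.489  -0.0584  0.1641] ty -79.01 down -1.0 F [ 2.43 -0.95 -5.76] op 0.0111 q [ -6.6  -3.8  -8.1  85.7  -0.3 162.4]
```

View pics/c7.png

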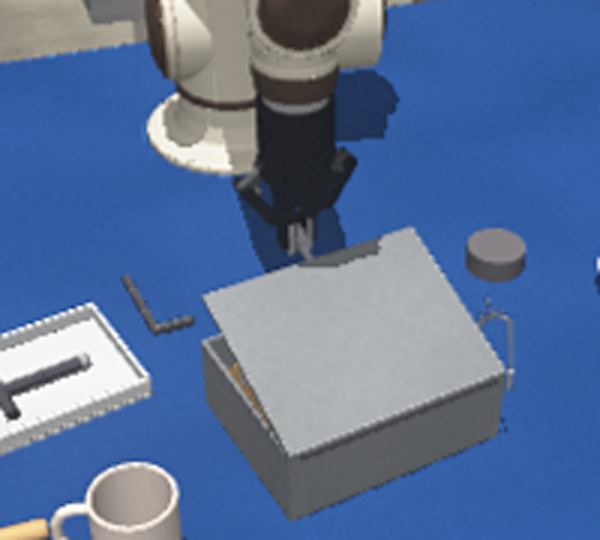

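{"api": "jog_arm", "payload": {"deltas": [{"x":3.5,"y":0.5,"z":9,"twist":0,"fingers":0},{"x":7.5,"y":1.5,"z":18,"twist":0,"fingers":0},{"x":12,"y":2,"z":26.5,"twist":0,"fingers":0},{"x":16.5,"y":3,"z":35,"twist":0,"fingers":0},{"x":21.5,"y":4,"z":43,"twist":0,"fingers":0},{"x":27,"y":5,"z":51,"twist":0,"fingers":0},{"x":33,"y":6.5,"z":59,"twist":0,"fingers":0},{"x":39,"y":7.5,"z":66.5,"twist":0,"fingers":0},{"x":45,"y":8.5,"z":73.5,"twist":0,"fingers":0},{"x":52,"y":10,"z":80.5,"twist":0,"fingers":0}]}}

```text
time: 10.6
ee_pos: [0.5409, -0.0482, 0.2445]
tcp_rot: [61.6, 89.7, -107.4]
wrist_force: [0.5, 2.0, -8.0]
opening: 0.0109
```

```bash
python3 - <<'E'
from h import *
st()
E
```

```text
t 10.6 ee [ 0.5409 -0.0482  0.2445] ty -79.0 down -1.0 F [ 0.48  2.04 -8.05] op 0.0109 q [ -4.9   4.    8.6  94.7  -0.3 164.1]
```

{"api": "jog_arm", "payload": {"deltas": [{"x":7,"y":1.5,"z":7,"twist":0,"fingers":0},{"x":14,"y":3,"z":13,"twist":0,"fingers":0},{"x":14,"y":3,"z":13,"twist":0,"fingers":0},{"x":14,"y":3,"z":13,"twist":0,"fingers":0},{"x":14,"y":3,"z":13,"twist":0,"fingers":0},{"x":14,"y":3,"z":13,"twist":0,"fingers":0},{"x":14,"y":3,"z":13,"twist":0,"fingers":0},{"x":14,"y":3,"z":13,"twist":0,"fingers":0}]}}

```text
time: 11.4
ee_pos: [0.5549, -0.0454, 0.2574]
tcp_rot: [64.6, 89.7, -104.4]
wrist_force: [4.6, -3.2, -9.0]
opening: 0.0107
```

```bash
python3 - <<'E'
from h import *
o=st()
y=np.radians(11.03);e=o['ee_pos']; d=(.6921-e[0])*np.cos(y)+(-.0185-e[1])*np.sin(y); print('deg from TCP, grasp pt',[np.degrees(np.arctan2(e[2]+k-.085,d))-.77 for k in(0,.002)],np.hypot(d,e[2]-.085))
c=cam('scene','scene8'); t=cam('top','top8')
cv2.imwrite('pics/c8.png',cv2.resize(c['image'][60:260,80:350,::-1],None,fx=2.9,fy=2.9,interpolation=cv2.INTER_CUBIC))
cv2.imwrite('pics/t8.png',cv2.resize(t['image'][120:300,195:435,::-1],None,fx=3.3,fy=3.3,interpolation=cv2.INTER_CUBIC))
E
```

```text
t 11.4 ee [ 0.5549 -0.0454  0.2574] ty -79.01 down -1.0 F [ 4.58 -3.24 -8.99] op 0.0107 q [ -4.5   6.2  12.4  96.3  -0.3 164.5]
deg from TCP, grasp pt [np.float64(50.19004883923959), np.float64(50.51300559010508)] 0.22193198582158355
```

View pics/c8.png

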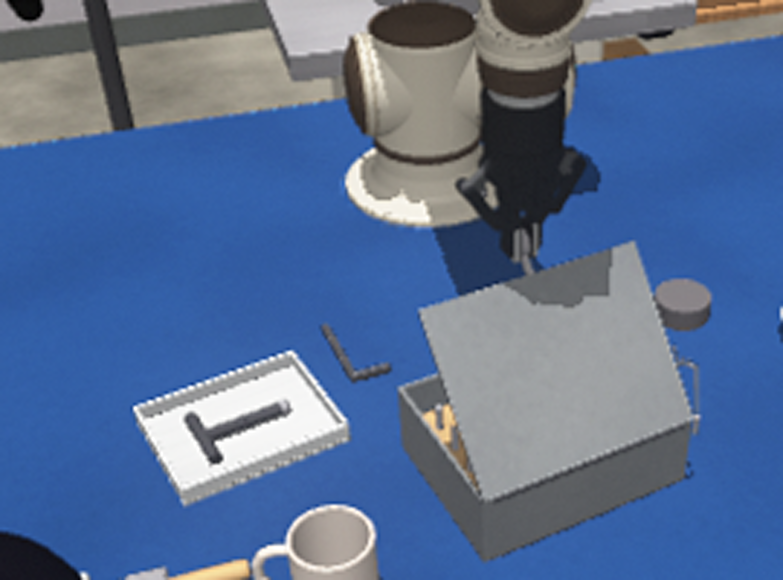

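View pics/t8.png

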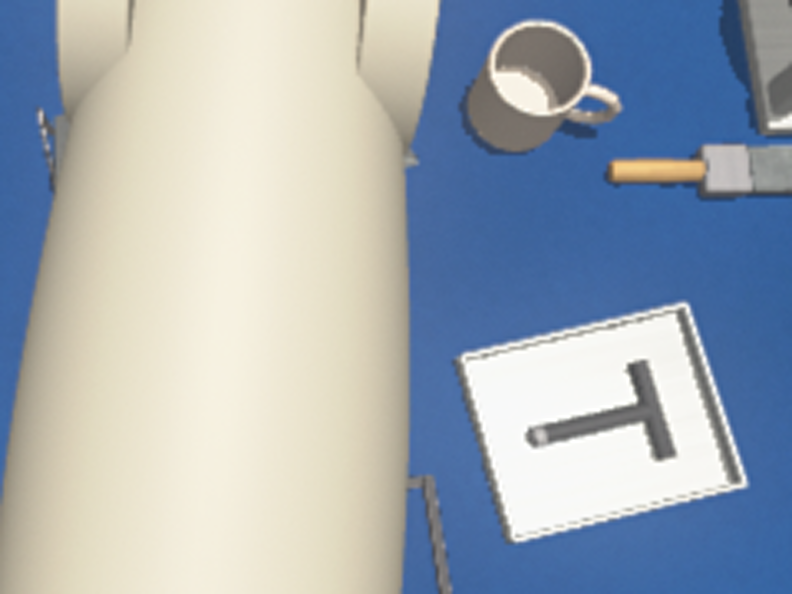

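```bash
python3 - <<'E'
from h import *
c=load('scene8'); y=np.radians(11.03); X=np.array([np.cos(y),np.sin(y),0]);Y=np.array([-np.sin(y),np.cos(y),0]);H=np.array([.6921,-.0185,.085])
for d in(45,50,55):
    t=np.radians(d); f=-np.cos(t)*X+[0,0,np.sin(t)]; n=np.sin(t)*X+[0,0,np.cos(t)]
    for s in(-.12,.12): print(d,s,((np.array(proj(c,H+.19*f+.006*n+s*Y))-[80,60])*2.9).round(1))
st()
E
```

```text
45 -0.12 [414.8 307.9]
45 0.12 [629.  239.4]
50 -0.12 [420.  305.6]
50 0.12 [636.6 236.5]
55 -0.12 [425.9 304.8]
55 0.12 [644.8 234.9]
t 11.5 ee [ 0.5549 -0.0454  0.2574] ty -79.01 down -1.0 F [ 3.73 -2.74 -9.25] op 0.011 q [ -4.5   6.2  12.4  96.3  -0.3 164.5]
```

```bash
python3 - <<'E'
from h import *
for _ in range(10): viewer.camera('top')
st()
print(ticket.job_done())
E
```

```text
t 12.0 ee [ 0.555  -0.0454  0.2575] ty -79.01 down -1.0 F [ 3.99 -3.34 -9.45] op 0.0105 q [ -4.5   6.2  12.4  96.3  -0.3 164.5]
the job is handed in; nothing more can be done
None
```

I put the chuck key down flat in the rectangular tray, then pinched the lid's tab and lifted it to about 50°. The job was handed in at 12.0 s with the gripper still holding the lid.

Last checks:
- **Lid angle:** the TCP position gives 50.2–50.5°. The lid's front corners in the scene view give about 49°, though they sat roughly 2 px from the predicted rows, which I put down to calibration.
- **Hold:** the TCP stayed still to within 0.1 mm over the final 0.5 s. The jaws read about 10.5–11 mm on the 12 mm tab, and the wrist force was about 9 N downward.
- **Key:** the last top and scene pictures show it inside the tray, clear of the walls and untouched.
- **Other objects:** the mug, brush, hex key and sanding discs look unmoved in the last views. I did not measure them, and the polish bottle and tape were outside the last cropped pictures.

One jog call was refused by the interface because its rows left some fields out. It moved nothing, and I resent it with every field filled in.

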